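# Tuck the lunchbox lid under its flap and hold it pressed on the seal

## Task

Pick up the loose green lid by its rib and lay it on the open top tier of the lunchbox with its white-striped edge resting on the rim just short of the white hinged flap. Then slide that edge in under the flap without lifting the flap, square, centred and nearly home against the stop, and press the other end down until the lid lies flat on the rim against the springy seal. Finish while still holding it pressed flat, ready for the clips to be closed, and leave the bowl, bottle, spoon and fork where they are.

Things in the scene. Friction and masses are not known exactly. Their poses are not given: they have to be found in the camera images.
- stack: Two-tier green lunchbox, 140 (x) by 100 (y) by 100 mm high, fixed to the counter. Lower tier closed, upper tier open at the top with walls 5 mm thick and a level rim 100 mm above the counter. Origin: centre of the underside; x points along its length towards the end that carries the white flap (roughly away from the robot), z up
- mouth (a point): Centre of the lunchbox's open top at rim height; axes as the lunchbox. On the rim at the +x end a dark stop 60 mm wide stands from x = +62 to +70 mm, 9 mm high; the flap is hinged on top of it. The lid lies fully home when its striped edge is at the stop
- flap_tip (a point): Middle of the free tip of the flap, on its underside: at x = +36 mm, 9 mm above the rim while the flap is down. The flap is a white plate 70 mm wide (y), 3 mm thick, that reaches level from the stop back over the rim, leaving a 9 mm high, 26 mm deep slot below it for the lid's 5 mm thick edge
- flap (a joint): Lift angle of the flap in rad, 0 = down (level); a very light spring (about 0.5 N at the tip) keeps it down, so a lid edge pushed up against it lifts it. It counts as lifted above 0.15
- seal (a joint): Travel of the springy grey seal strip in m, 0 = up, grows as it is pressed down. The strip (10 mm in x, 70 mm in y) crosses the open top at x = -55 mm from point mouth and stands 5 mm above the rim when up; 2 N starts it moving, about 8 N on it brings it level with the rim (0.005), where the lid meets the rim. The lid's weight alone does not press it
- lid: Loose flat green lid, 130 (x) by 108 (y) by 5 mm thick, about 90 g, lying flat on the counter. Origin: centre of its underside; x points to the edge with the white stripe (the one to tuck). On top is a dark green upright rib, 44 mm long along x, 14 mm thick (y), from 5 to 35 mm above the underside, centred 30 mm from the origin towards the plain end (-x)
- lid_edge (a point): Middle of the lid's striped edge, on the underside: 65 mm from the lid's origin along +x
- lid_grip (a point): Grip point in the middle of the rib, 27 mm above the lid's underside, 30 mm from the origin along -x; axes as the lid (squeeze along y, 14 mm)
- bowl: Small white ceramic bowl with blue rim, 116 mm across, 48 mm high; origin centre of underside. Leave alone
- bottle: Closed steel sipper bottle, 68 mm across, 210 mm tall, upright; origin centre of underside. Leave alone
- spoon: Wooden spoon 220 mm long lying along its x; leave alone
- fork: Steel fork about 180 mm long, 4 mm thick, lying along its x; leave alone
Things that resemble listed ones, but are neither listed nor needed, are in the scene too. What is meant by the stack is not blue or purple, and is the larger of those in its own colour.

How it is judged:
On the way, in this order (a step that is already met when the one before it is completed fails the run):
1. the lid rests on the lunchbox, its striped edge on the rim and not yet under the flap (contact force between lid and stack above 0.3 N and x of lid_edge in the frame of mouth between -0.045 and 0.036 m and y of lid_edge in the frame of mouth between -0.02 and 0.02 m and z of lid_edge in the frame of mouth between -0.004 and 0.0085 m and value of joint flap below 0.1 rad), for 0.1 s.
2. the striped edge is tucked under the flap, which stays down (x of lid_edge in the frame of mouth between 0.052 and 0.066 m and y of lid_edge in the frame of mouth between -0.007 and 0.007 m and z of lid_edge in the frame of mouth between -0.003 and 0.0045 m and angle between the x axis of lid and the x axis of stack, either way round below 0.12 rad and value of joint flap below 0.1 rad), for 0.1 s.
At the end, for the whole second after the job is handed in: Striped edge 16 mm or more under the flap, under 4.5 mm above the rim, within 7 mm of centre and 0.12 rad of square; flap below 0.1 rad; seal pressed 3.5 mm or more; lid still, level within 0.035 rad, pressing on the lunchbox with over 3 N, fingers on it (all of step 2 and value of joint seal above 0.0035 m and angle between lid's own z axis and vertical below 0.035 rad and contact force between the fingers and lid above 1 N and contact force between lid and stack above 3 N and linear speed of lid below 0.02 m/s); the arm keeps its last pose, push and grip.
It fails at once if the flap is lifted (above 0.15 rad) (value of joint flap above 0.15 rad).
It fails at once if the bowl, bottle, spoon or fork is moved more than 30 mm, or the bowl or bottle tipped (distance of any of bowl, bottle, spoon, fork from where it was at the start of the episode above 0.03 m or angle between any of bowl, bottle's own z axis and vertical above 0.4 rad).
It also fails if it takes over 42 s, if anything falls off the work surface, if the arm or the gripper's body presses on something with over 40 N, if the wrist force passes 120 N, or if a joint passes its speed limit or range.

## Robot

A 6-joint arm with a two-finger parallel gripper is mounted at the origin on the work surface. World frame = base frame: x ahead of the robot, y to its left, z up, the work surface at z = 0. Lengths are in m, angles in rad, forces in N, time in s.
With the tool pointing down it reaches from about 0.35 to 0.975 m from the base axis. Payload 4.9 kg.
Tool frame: the origin (TCP) lies at the very end of the fingers, on their centre line; the grasp point (between the pads) lies 19 mm behind it (ctrl.grasp_offset is the distance from the TCP to the grasp point, in m); z points along the fingers, y is the line along which they close (so a half turn about z gives the same grasp; the last joint's range is limited). The gripper opens to 85 mm and grips with 20 to 120 N. Pads are 22 mm wide; open, the fingers measure 114 mm over their backs; the gripper's body (76 mm by 85 mm) begins 54 mm behind the grasp point. The pads swing forward as they close: fully open they stand 13 mm farther back than shut.
Start: joints at [-1.463, 0.053, 1.613, -0, 1.476, -0.119], TCP at [0.141, -0.609, 0.231] pointing down, gripper open.
Joint ranges: [-3.01, 3.01], [-1.01, 2.22], [0.06, 2.58], [-1.02, 4.17], [0.09, 2.62], [-3.14, 3.14]. Speed limits (rad/s): [2.57, 2.57, 3.14, 3.14, 3.14, 3.14].

## Interface

Orientations are given as a rotation vector (axis times angle).
In Python, from station import ctrl, optics gives the robot as it stands.
- The arm moves only by the shell command python3 -m handwheel 'ROWS' [OPENING] [FORCE]. ROWS is JSON, a list of rows, each an object of numbers: "tx", "ty", "tz": the shift along the tool's x, y, z in mm; "roll": the turn about the tool's z in rad. A call has 1 to 12 rows; each row shifts and turns the commanded pose from where the row before left it, along the tool's axes as they then stand; what a row does not reach is not made up. A row lasts 1/12 s, in which the tool goes at most 41.7 mm and 7.16 degrees, less where a joint would pass 70% of its speed; a pose out of reach is approached as far as the arm can. A call with a gripper value outside its range is refused whole. OPENING is the finger opening in mm, from 0 to 85.4, set as the call begins (- or left out, the last holds). The fingers move at their own pace and stop on an object; FORCE is the grip in N (left out, the last holds). Time passes only in rows, so rows that do not move let the fingers close. It gives the time, the measured TCP pose, the force, the opening and the grip force at its end, in the units of the state.
- ctrl.get_obs(): the state, without advancing time (a new reading comes with each control period).
- optics.get_image(name): name is "scene" or "top" or "wrist"; returns (picture, depth): 400x640x3 uint8, red, green, blue; 400x640 float32, m along the optical axis (not along the pixel's ray), 0 where there is no reading.
- optics.camera_params(name): a dict with "mtx" (3x3 intrinsics, pixels), "k1" (the pictures are not rectified: a ray, as slopes to the right and down, at radius r is drawn at 1 + k1 r^2 times it, then the intrinsics apply), "extrinsics" (4x4, takes a point from camera to world coordinates); the wrist camera has in their place "tool_from_camera" (4x4, takes a point from camera to tool coordinates, whose origin is the TCP and whose axes are the flange's). Camera axes: x right, y down, z forward; pixel columns grow to the right and rows downward; lengths in m; the calibration is good to about 2 mm. A picture is of the moment at which its call begins: read the wrist's pose just before it. camera_params takes no time and is no camera call.
- ctrl.finish_job(): hands the job in; it is judged then, once.
The state is a dict: "t": time; "q": joint angles; "dq": joint speeds; "effort": joint torques, N m; "tool_pos": TCP position; "tool_rot": TCP orientation; "contact_force": force on the tool from outside, world axes, zero at the start; "wrist_torque": the same for the moment, N m; "opening": finger opening in m; "grip_force": force on a finger pad.
Only numpy, scipy, OpenCV 4.12 (cv2) and the standard library are available. Lean on these libraries where they do the work, as an engineer would, in place of code of your own. Each camera call takes 0.05 s, during which the arm holds its last target. There are 200 camera calls.

## Working session

There is one attempt and no reset: what is moved stays moved. The work goes in short steps, Python scripts to look and compute and a shell command to move; the robot and the scene stay as the last step left them, time stands still between calls to the robot, and variables do not carry over. Pictures are saved under pics/ and viewed, at most 10 in all, crops included, and the job is handed in when it is done.

```bash
mkdir -p pics; ls; cat > h.py <<'E'
import numpy as np, cv2
from station import ctrl, optics
from scipy.spatial.transform import Rotation as R
def shot(n):
    o=ctrl.get_obs(); im,d=optics.get_image(n); p=optics.camera_params(n)
    if n=="wrist":
        T=np.eye(4);T[:3,:3]=R.from_rotvec(o["tool_rot"]).as_matrix();T[:3,3]=o["tool_pos"]
        E=T@np.array(p["tool_from_camera"])
    else: E=np.array(p["extrinsics"])
    return im,d,np.array(p["mtx"]),p["k1"],E
def cloud(d,K,k1,E):
    h,w=d.shape; v,u=np.mgrid[:h,:w].astype(float)
    pts=np.stack([u,v],-1).reshape(-1,1,2)
    n=cv2.undistortPointsIter(pts,K,np.array([k1,0,0,0.]),None,None,(3,40,1e-9)).reshape(h,w,2)
    P=np.concatenate([n*d[...,None],d[...,None]],-1)@E[:3,:3].T+E[:3,3]
    P[d<=0]=np.nan
    return P
def save(im,f): cv2.imwrite("pics/"+f,cv2.cvtColor(im,cv2.COLOR_RGB2BGR))
E
python3 - <<'E'
from h import *
print(ctrl.get_obs())
for n in("top","scene"):
    im,d,K,k1,E=shot(n); save(im,n+"0.png"); np.savez(n+"0.npz",im=im,P=cloud(d,K,k1,E)); print(n,K,k1,E)
E
```

```text
pics
{'t': 0.0, 'q': array([-1.46301591e+00,  5.33476322e-02,  1.61431365e+00, -2.51975995e-06,
        1.47601736e+00, -1.19009954e-01]), 'dq': array([ 0.00142489,  0.00014157, -0.00036298,  0.00077365, -0.00134216,
        0.00076704]), 'effort': array([ 2.11967636e-03, -3.93681192e+01, -3.70174849e+01,  1.63182708e-04,
        7.22361845e-03, -1.06432495e-06]), 'tool_pos': array([ 0.14045674, -0.60836   ,  0.23005701]), 'tool_rot': array([-3.11934364e+00, -3.55242863e-01, -1.44481911e-05]), 'contact_force': array([ 1.09063861,  0.12458869, -0.5871383 ]), 'wrist_torque': array([-0.05141994,  0.00126212,  0.05142157]), 'grip_force': 0.0, 'opening': 0.08540231060730712}
top [[501.42796904   0.         320.3222671 ]
 [  0.         501.42796904 201.12958082]
 [  0.           0.           1.        ]] 0.04321646063230302 [[-0.02900524 -0.9944954   0.10068564  0.41037983]
 [-0.99943741  0.02715675 -0.0196817   0.01739701]
 [ 0.01683907 -0.10119986 -0.9947236   1.44009624]
 [ 0.          0.          0.          1.        ]]
scene [[366.13422082   0.         327.05596024]
 [  0.         366.13422082 202.16336027]
 [  0.           0.           1.        ]] -0.03929866774321929 [[-0.16868742  0.68083109 -0.71275071  1.4204564 ]
 [ 0.9856324   0.12279477 -0.11597504  0.15495966]
 [ 0.00856264 -0.72207373 -0.69176312  0.95647064]
 [ 0.          0.          0.          1.        ]]
```

View pics/top0.png

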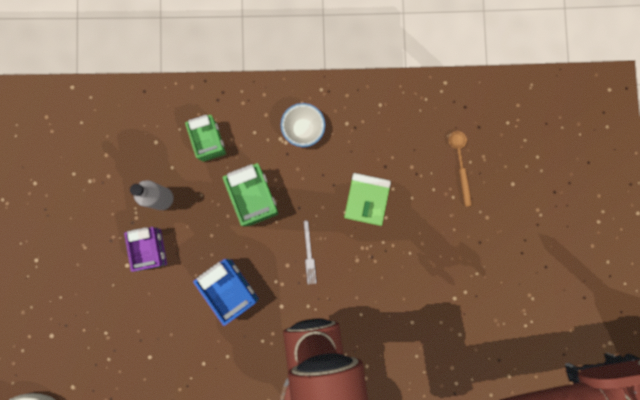

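View pics/scene0.png

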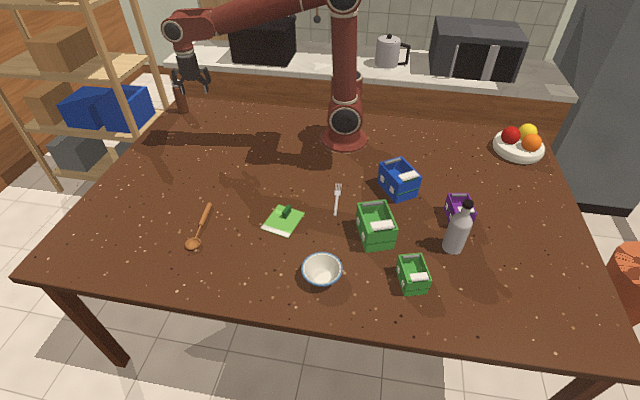

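The top view shows four boxes: blue (225,292), purple (145,249), a small green one (206,138) and a large green one (250,195). The larger green one fits the description of the stack. The lid is at (368,200) with its stripe away from the robot and its rib at (367,209). I'll check this in a crop and measure.

```bash
python3 - <<'E'
from h import *
z=np.load("top0.npz"); im,P=z["im"],z["P"]
save(cv2.resize(im[100:240,170:400],None,fx=3.4,fy=3.4,interpolation=cv2.INTER_CUBIC),"crop1.png")
def rect(m,n):
    p=P[m]; p=p[~np.isnan(p[:,0])]
    c,s,a=cv2.minAreaRect((p[:,:2]*1000).astype(np.float32)); print(n,len(p),np.round(c,1),np.round(s,1),round(a,2),"z",np.round(np.percentile(p[:,2],[5,50,95]),4))
v,u=np.mgrid[:400,:640]; 
I=im.astype(int); g=(I[...,1]>I[...,0]+30)&(I[...,1]>I[...,2]+20); w=I.min(-1)>170
Z=P[...,2]
lb=(u>335)&(u<400)&(v>165)&(v<232); 
rect(lb&(g|w),"lid all"); rect(lb&g&(Z<.015),"lid green"); rect(lb&w,"stripe"); rect(lb&(Z>.02),"rib")
for n,b in(("big",(u>215)&(u<285)&(v>155)&(v<232)),("small",(u>180)&(u<228)&(v>108)&(v<165))):
    rect(b&(Z>.085),n+" rim");rect(b&w&(Z>.05),n+" flap");print(np.round(np.histogram(Z[b],bins=np.arange(0,.13,.01))[0]))
for n,b in(("bowl",(u>275)&(u<332)&(v>98)&(v<152)),("fork",(u>300)&(u<322)&(v>218)&(v<290)),("bottle",(u>125)&(u<178)&(v>175)&(v<215)&(Z>.05))):
    rect(b&((Z>.02)|((n=="fork")&w)),n)
E
```

```text
lid all 1695 [ 559.1 -146.3] [109.3 132.9] 76.61 z [-0.0003  0.0054  0.0204]
lid green 1358 [ 548.9 -143.9] [109.3 111.9] 76.58 z [-0.0002  0.0052  0.0103]
stripe 247 [ 613.6 -159.2] [106.8  21.5] 77.1 z [-0.0007  0.0053  0.01  ]
rib 87 [ 528.1 -138.9] [14.5 44.2] 75.1 z [0.0262 0.0348 0.0404]
big rim 771 [570. 181.] [141.2 100.5] 20.1 z [0.0926 0.1045 0.1155]
big flap 328 [618.6 202.1] [35.1 76.3] 20.88 z [0.1072 0.1119 0.1166]
[1463   16   15    1  212 1015   52   42   50  180  318  249]
small rim 19 [775.  321.1] [19.1 40.9] 9.11 z [0.0852 0.0862 0.0894]
small flap 159 [776.2 319.8] [23.  50.6] 16.78 z [0.0772 0.0815 0.0865]
[629  30  25 439 252  60  84 248 134   0   0   0]
bowl 888 [770.4  33.3] [122.  124.7] 77.03 z [0.0222 0.043  0.0519]
fork 165 [431.4  24.9] [131.3  20.1] 0.13 z [-0.0009  0.004   0.0089]
bottle 781 [573.7 439.2] [60.2 66.4] 64.78 z [0.0661 0.1407 0.2104]
```

View pics/crop1.png

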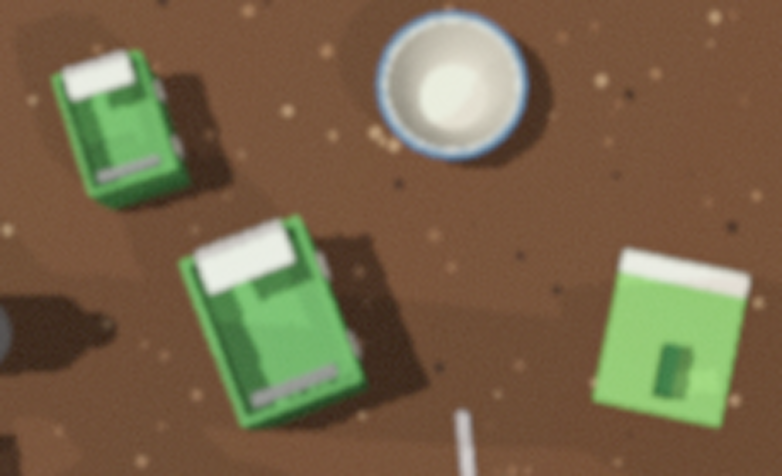

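The crop confirms it. The large green box (crop 270,320) measures 141 x 100 mm with its rim at about 0.104 m, so it is the stack. It sits at (570,181) with yaw 20.1°. The small green box is only about 0.08 m high. The lid measures 109 x 133 mm, centred at (559,-146) with yaw -13.4°, and its rib is at (529,-139).

```bash
python3 -m handwheel '[{"roll":0.115},{"roll":0.115},{"roll":0.115},{"roll":0.116},{"tx":17,"ty":-34},{"tx":17,"ty":-34},{"tx":17,"ty":-34},{"tx":17,"ty":-34},{"tx":17,"ty":-34},{"tx":17,"ty":-34},{"tx":17,"ty":-34},{"tx":17,"ty":-34}]' 60 40
python3 -m handwheel '[{"tx":17,"ty":-34},{"tx":17,"ty":-34},{"tx":17,"ty":-34},{"tx":17,"ty":-34},{"tx":17,"ty":-34},{"tx":17,"ty":-34},{"tx":17,"ty":-34},{"tx":15,"ty":-34,"tz":10},{"tz":20},{"tz":20},{},{}]'
python3 - <<'E'
from h import *
im,d,K,k1,E=shot("wrist"); save(im,"w1.png"); P=cloud(d,K,k1,E); np.savez("w1.npz",im=im,P=P)
I=im.astype(int);Z=P[...,2]
g=(I[...,1]>I[...,0]+25)&(I[...,1]>I[...,2]+15)
def rect(m,n):
    m=cv2.morphologyEx(m.astype(np.uint8),cv2.MORPH_OPEN,np.ones((3,3)))>0
    p=P[m]; p=p[~np.isnan(p[:,0])]
    if len(p)<9: return print(n,len(p))
    c,s,a=cv2.minAreaRect((p[:,:2]*1000).astype(np.float32)); print(n,len(p),np.round(c,1),np.round(s,1),round(a,2),"z",np.round(np.percentile(p[:,2],[5,50,95]),4))
rect(g&(Z>.03)&(Z<.04),"rib");rect(g&(Z<.012),"lid green");rect((I.min(-1)>150)&(Z<.015),"stripe")
E
```

```text
rib 0
lid green 0
stripe 4914 [   30.1 -1258.2] [1728.6 1004.3] 55.04 z [-0.7518 -0.7479 -0.2283]$[0]: bad value
$[0]: bad value
```

View pics/w1.png

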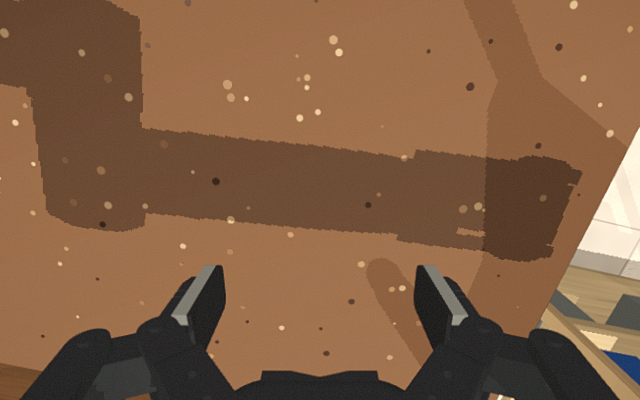

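The arm did not move and the picture shows bare counter, because rows need all four keys. I'll retype them with all four.

```bash
python3 -m handwheel '[{"tx":0,"ty":0,"tz":0,"roll":0.115},{"tx":0,"ty":0,"tz":0,"roll":0.115},{"tx":0,"ty":0,"tz":0,"roll":0.115},{"tx":0,"ty":0,"tz":0,"roll":0.116},{"tx":17,"ty":-34,"tz":0,"roll":0},{"tx":17,"ty":-34,"tz":0,"roll":0}]' 60 40
```

```text
t: 0.65
tool_pos: [0.1889, -0.5505, 0.2304]
tool_rot: [-3.118, 0.372, 0.0]
contact_force: [1.3, 0.9, 0.1]
opening: 0.0601
grip_force: 0.0
```

```bash
python3 -m handwheel '[{"tx":17,"ty":-34,"tz":0,"roll":0},{"tx":17,"ty":-34,"tz":0,"roll":0},{"tx":17,"ty":-34,"tz":0,"roll":0},{"tx":17,"ty":-34,"tz":0,"roll":0},{"tx":17,"ty":-34,"tz":0,"roll":0},{"tx":17,"ty":-34,"tz":0,"roll":0},{"tx":17,"ty":-34,"tz":0,"roll":0},{"tx":17,"ty":-34,"tz":0,"roll":0},{"tx":17,"ty":-34,"tz":0,"roll":0},{"tx":17,"ty":-34,"tz":0,"roll":0},{"tx":17,"ty":-34,"tz":0,"roll":0},{"tx":17,"ty":-34,"tz":0,"roll":0}]' >/dev/null
python3 -m handwheel '[{"tx":17,"ty":-34,"tz":0,"roll":0},{"tx":15,"ty":-36,"tz":0,"roll":0},{"tx":0,"ty":0,"tz":25,"roll":0},{"tx":0,"ty":0,"tz":25,"roll":0},{"tx":0,"ty":0,"tz":0,"roll":0},{"tx":0,"ty":0,"tz":0,"roll":0},{"tx":0,"ty":0,"tz":0,"roll":0}]'
cat > m.py <<'E'
from h import *
import sys
f=sys.argv[1]
im,d,K,k1,E=shot("wrist"); save(im,f+".png"); P=cloud(d,K,k1,E); np.savez(f+".npz",im=im,P=P)
I=im.astype(int);Z=P[...,2]
g=(I[...,1]>I[...,0]+25)&(I[...,1]>I[...,2]+15)
def rect(m,n):
    m=cv2.morphologyEx(m.astype(np.uint8),cv2.MORPH_OPEN,np.ones((3,3)))>0
    p=P[m]; p=p[~np.isnan(p[:,0])]
    if len(p)<9: return print(n,len(p))
    c,s,a=cv2.minAreaRect((p[:,:2]*1000).astype(np.float32)); print(n,len(p),np.round(c,1),np.round(s,1),round(a,2),"z",np.round(np.percentile(p[:,2],[5,50,95]),4))
rect(g&(Z>.03)&(Z<.04),"rib");rect(g&(Z<.012),"lid green");rect((I.min(-1)>150)&(Z<.015)&(Z>-.01),"stripe")
E
python3 m.py w2
```

```text
t: 2.23
tool_pos: [0.5301, -0.141, 0.1823]
tool_rot: [3.12, -0.368, 0.001]
contact_force: [-0.3, -0.3, 1.4]
opening: 0.0603
grip_force: 0.0
rib 1380 [538.7   5. ] [301.4  84.9] 78.25 z [0.0311 0.0356 0.0386]
lid green 12585 [564.8 -20.4] [368.2 123.3] 82.22 z [0.0044 0.0058 0.0074]
stripe 3103 [545.5 -68.5] [ 93.4 309.4] 36.06 z [0.004  0.0062 0.0076]
```

View pics/w2.png

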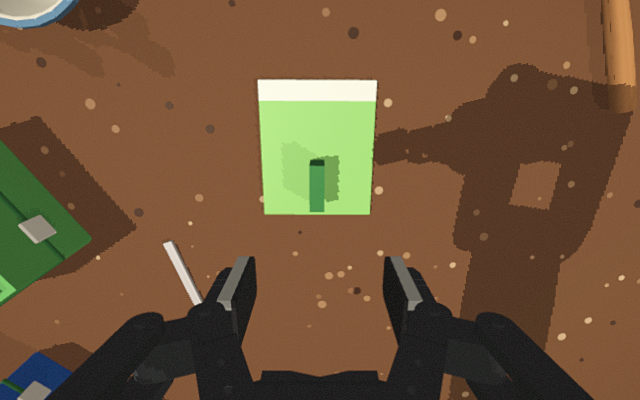

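The wrist view shows the lid at columns 258–377 and rows 80–215. The rib is at (317,185) and the fingers are square to it. The rectangles picked up other objects, so I'll re-fit on the lid's pixels only.

```bash
sed -i 's/^Z=.*//; s/I=im.astype(int);Z=P\[...,2\]/I=im.astype(int);Z=P[...,2].copy();Z[P[...,1]>-.06]=9/' m.py
python3 - <<'E'
from h import *
z=np.load("w2.npz");im,P=z["im"],z["P"];I=im.astype(int);Z=P[...,2]
v,u=np.mgrid[:400,:640];b=(u>245)&(u<390)&(v>70)&(v<225)
g=(I[...,1]>I[...,0]+25)&(I[...,1]>I[...,2]+15)
w=I.min(-1)>150
for n,m in(("rib",b&g&(Z>.03)&(Z<.042)),("all",b&(g|w)&(Z<.012)),("stripe",b&w&(Z<.015))):
    m=cv2.morphologyEx(m.astype(np.uint8),cv2.MORPH_OPEN,np.ones((3,3)))>0
    p=P[m];c,s,a=cv2.minAreaRect((p[:,:2]*1000).astype(np.float32));print(n,np.round(c,1),np.round(s,1),round(a,2),np.median(p[:,2]))
E
```

```text
rib [ 529.5 -139.5] [13.6 43.9] 76.89 0.03570363825610601
all [ 556.5 -145.9] [110.6 132.7] 76.75 0.005876019162798951
stripe [ 612.1 -158.8] [109.8  18.6] 76.75 0.00645314268937594
```

The rib is at (529.5,-139.5), 13.6 x 44 mm, which agrees with the first measurement. I'll descend and grip.

```bash
python3 -m handwheel '[{"tx":-1,"ty":-1.5,"tz":35,"roll":0},{"tx":0,"ty":0,"tz":35,"roll":0},{"tx":0,"ty":0,"tz":35,"roll":0},{"tx":0,"ty":0,"tz":30,"roll":0},{"tx":0,"ty":0,"tz":20,"roll":0},{"tx":0,"ty":0,"tz":10,"roll":0},{"tx":0,"ty":0,"tz":6,"roll":0},{"tx":0,"ty":0,"tz":0,"roll":0},{"tx":0,"ty":0,"tz":0,"roll":0},{"tx":0,"ty":0,"tz":0,"roll":0}]'
python3 -m handwheel '[{"tx":0,"ty":0,"tz":0,"roll":0},{"tx":0,"ty":0,"tz":0,"roll":0},{"tx":0,"ty":0,"tz":0,"roll":0},{"tx":0,"ty":0,"tz":0,"roll":0},{"tx":0,"ty":0,"tz":0,"roll":0},{"tx":0,"ty":0,"tz":0,"roll":0},{"tx":0,"ty":0,"tz":0,"roll":0},{"tx":0,"ty":0,"tz":0,"roll":0}]' 0 80
```

```text
t: 3.12
tool_pos: [0.531, -0.1396, 0.0126]
tool_rot: [3.119, -0.367, 0.006]
contact_force: [-0.8, -0.1, -0.3]
opening: 0.0599
grip_force: 0.0
t: 3.78
tool_pos: [0.5298, -0.1391, 0.011]
tool_rot: [3.12, -0.367, 0.002]
contact_force: [-0.5, 0.4, 5.7]
opening: 0.013
grip_force: 79.7
```

```bash
python3 -m handwheel '[{"tx":0,"ty":0,"tz":-10,"roll":0},{"tx":0,"ty":0,"tz":-20,"roll":0},{"tx":0,"ty":0,"tz":-25,"roll":0},{"tx":0,"ty":0,"tz":-25,"roll":0},{"tx":0,"ty":0,"tz":-30,"roll":0},{"tx":0,"ty":0,"tz":-30,"roll":0},{"tx":0,"ty":0,"tz":-10,"roll":0},{"tx":0,"ty":0,"tz":0,"roll":-0.09},{"tx":0,"ty":0,"tz":0,"roll":-0.1},{"tx":0,"ty":0,"tz":0,"roll":-0.1},{"tx":0,"ty":0,"tz":0,"roll":-0.1},{"tx":0,"ty":0,"tz":0,"roll":-0.1}]'
python3 -m handwheel '[{"tx":0,"ty":0,"tz":0,"roll":-0.095},{"tx":7.3,"ty":-28.7,"tz":0,"roll":0},{"tx":7.3,"ty":-28.7,"tz":0,"roll":0},{"tx":7.3,"ty":-28.7,"tz":0,"roll":0},{"tx":7.3,"ty":-28.7,"tz":0,"roll":0},{"tx":7.3,"ty":-28.7,"tz":0,"roll":0},{"tx":7.3,"ty":-28.7,"tz":0,"roll":0},{"tx":7.3,"ty":-28.7,"tz":0,"roll":0},{"tx":7.3,"ty":-28.7,"tz":0,"roll":0},{"tx":7.3,"ty":-28.7,"tz":0,"roll":0},{"tx":7.3,"ty":-28.7,"tz":0,"roll":0}]'
python3 -m handwheel '[{"tx":0,"ty":0,"tz":0,"roll":0},{"tx":0,"ty":0,"tz":0,"roll":0},{"tx":0,"ty":0,"tz":0,"roll":0},{"tx":0,"ty":0,"tz":0,"roll":0}]'
python3 - <<'E'
from h import *
im,d,K,k1,E=shot("wrist"); save(im,"w3.png"); np.savez("w3.npz",im=im,P=cloud(d,K,k1,E))
E
```

```text
t: 4.78
tool_pos: [0.5283, -0.1385, 0.1587]
tool_rot: [-3.114, -0.408, 0.003]
contact_force: [-0.3, 0.5, -1.5]
opening: 0.0122
grip_force: 78.8
t: 5.7
tool_pos: [0.4979, 0.157, 0.1588]
tool_rot: [-3.093, -0.548, 0.003]
contact_force: [1.0, 0.5, -1.3]
opening: 0.0128
grip_force: 78.8
t: 6.03
tool_pos: [0.4989, 0.1549, 0.1596]
tool_rot: [3.093, 0.547, -0.002]
contact_force: [-0.6, -0.4, -1.2]
opening: 0.0127
grip_force: 78.9
```

View pics/w3.png

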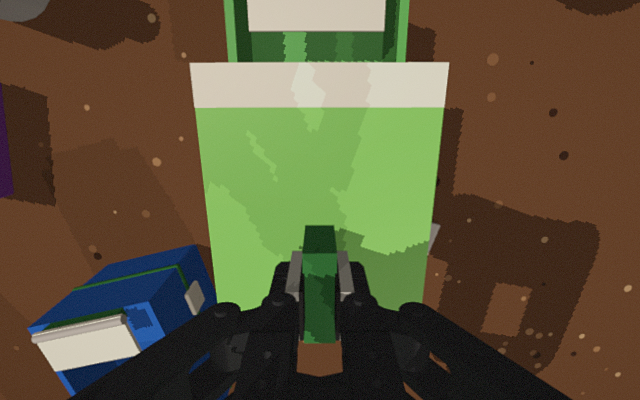

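The lid is held square, with its striped edge at row 62 (columns 190–449). The flap's free tip is at row 31 (columns 247–387), and the box walls are at columns about 232 and 400. I'll measure the flap against the lid edge from this one picture.

```bash
cat > f.py <<'E'
from h import *
import sys
z=np.load(sys.argv[1]);im,P=z["im"],z["P"];I=im.astype(int)
o=ctrl.get_obs();Rm=R.from_rotvec(o["tool_rot"]).as_matrix()
print("tool z",np.round(Rm[:,2],4),"x",np.round(Rm[:,0],4))
T=(P-o["tool_pos"])@Rm*1000; w=I.min(-1)>130
g=(I[...,1]>I[...,0]+25)&(I[...,1]>I[...,2]+15)
def rect(m,n):
    m=cv2.morphologyEx(m.astype(np.uint8),cv2.MORPH_OPEN,np.ones((3,3)))>0
    p=T[m]; p=p[~np.isnan(p[:,0])]
    if len(p)<9: return print(n,len(p))
    c,s,a=cv2.minAreaRect(p[:,:2].astype(np.float32))
    print(n,len(p),"c",np.round(c,1),"s",np.round(s,1),round(a,2),"x",np.round(np.percentile(p[:,0],[1,50,99]),1),"y",np.round(np.percentile(p[:,1],[1,99]),1),"z",np.round(np.percentile(p[:,2],[5,50,95]),1),"wz",np.round(np.median(P[m][:,2]),4))
v,u=np.mgrid[:400,:640];b=(u>180)&(u<460)
Z=P[...,2]
zl=o["tool_pos"][2]-.006
lid=b&(abs(Z-zl)<.006)&(g|w)&(T[...,0]>10)&(T[...,0]<105)
rect(lid,"lid"); rect(lid&w,"stripe")
rect(b&w&(T[...,0]>96)&(Z>.106)&(Z<.12),"flap"); rect(b&g&(T[...,0]>96)&(abs(Z-.1)<.008),"rim")
# lid plane tilt in tool frame
p=T[lid&(T[...,0]>20)]; p=p[~np.isnan(p[:,0])]; A=np.c_[p[:,:2],np.ones(len(p))]; c=np.linalg.lstsq(A,p[:,2],rcond=None)[0]; print("lid plane dz/dx,dz/dy,z0",np.round(c,4))
m=b&w&(T[...,0]>96)&(Z>.106)&(Z<.12)
tip=[(T[:,c][m[:,c]][:,:2]) for c in range(255,382,6)]
tip=np.array([t[t[:,0].argmin()] for t in tip if len(t)]); print("flap tip line x=a*y+b",np.polyfit(tip[:,1],tip[:,0],1))
E
python3 f.py w3.npz
```

```text
tool z [-8.e-04 -4.e-04 -1.e+00] x [ 9.396e-01  3.423e-01 -8.000e-04]
lid 42668 c [51.7  1.3] s [108.7  83.7] 89.77 x [11.5 57.6 92.8] y [-51.7  54. ] z [4.2 5.4 6.4] wz 0.1544
stripe 11539 c [84.4  1.1] s [108.7  18.3] 89.77 x [75.3 84.5 93.4] y [-51.8  54.1] z [3.9 5.  6.1] wz 0.1547
flap 4196 c [119.2  -0.6] s [70.3 14.5] 89.94 x [112.2 119.2 126.1] y [-34.7  33.8] z [45.6 46.8 48. ] wz 0.1129
rim 1472 c [114.4  -0.5] s [100.3  32.2] 89.91 x [ 98.4 114.1 129.2] y [-50.3  49.4] z [57.8 59.2 65.5] wz 0.1005
lid plane dz/dx,dz/dy,z0 [-7.5000e-03 -6.0000e-04  5.7802e+00]
flap tip line x=a*y+b [2.52206690e-03 1.12285668e+02]
```

Measured in the tool frame, the flap tip is at x=112.2 and the lid edge at 93.6, so the edge is at mouth x of about +17.5. The lid is 1.7 mm off centre and square within 0.2°. The rim is about 49 mm below the lid's underside. I'll descend and correct y.

```bash
python3 -m handwheel '[{"tx":0,"ty":-1.7,"tz":5,"roll":0},{"tx":0,"ty":0,"tz":12,"roll":0},{"tx":0,"ty":0,"tz":12,"roll":0},{"tx":0,"ty":0,"tz":8,"roll":0},{"tx":0,"ty":0,"tz":5,"roll":0},{"tx":0,"ty":0,"tz":0,"roll":0},{"tx":0,"ty":0,"tz":0,"roll":0},{"tx":0,"ty":0,"tz":0,"roll":0},{"tx":0,"ty":0,"tz":0,"roll":0}]'
python3 -m handwheel '[{"tx":0,"ty":0,"tz":1,"roll":0},{"tx":0,"ty":0,"tz":1,"roll":0},{"tx":0,"ty":0,"tz":0,"roll":0},{"tx":0,"ty":0,"tz":0,"roll":0},{"tx":0,"ty":0,"tz":0,"roll":0}]'
python3 -m handwheel '[{"tx":0,"ty":0,"tz":1,"roll":0},{"tx":0,"ty":0,"tz":1,"roll":0},{"tx":0,"ty":0,"tz":0,"roll":0},{"tx":0,"ty":0,"tz":0,"roll":0},{"tx":0,"ty":0,"tz":0,"roll":0}]'
```

```text
t: 6.83
tool_pos: [0.499, 0.1575, 0.1189]
tool_rot: [-3.093, -0.548, -0.002]
contact_force: [-0.2, -0.3, -0.3]
opening: 0.0125
grip_force: 79.1
t: 7.25
tool_pos: [0.4986, 0.1574, 0.1163]
tool_rot: [3.093, 0.548, 0.0]
contact_force: [-0.1, -0.2, -0.7]
opening: 0.0126
grip_force: 79.1
t: 7.67
tool_pos: [0.4987, 0.1574, 0.1147]
tool_rot: [3.093, 0.548, 0.0]
contact_force: [-1.7, 0.7, 2.3]
opening: 0.0125
grip_force: 79.2
```

```bash
python3 -m handwheel '[{"tx":0,"ty":0,"tz":1,"roll":0},{"tx":0,"ty":0,"tz":1,"roll":0},{"tx":0,"ty":0,"tz":0,"roll":0},{"tx":0,"ty":0,"tz":0,"roll":0},{"tx":0,"ty":0,"tz":0,"roll":0}]'
python3 -m handwheel '[{"tx":0,"ty":0,"tz":1,"roll":0},{"tx":0,"ty":0,"tz":0,"roll":0},{"tx":0,"ty":0,"tz":0,"roll":0},{"tx":0,"ty":0,"tz":0,"roll":0},{"tx":0,"ty":0,"tz":0,"roll":0}]'
python3 - <<'E'
from h import *
im,d,K,k1,E=shot("wrist"); save(im,"w4.png"); np.savez("w4.npz",im=im,P=cloud(d,K,k1,E))
E
python3 f.py w4.npz
```

```text
t: 8.08
tool_pos: [0.4988, 0.1574, 0.1127]
tool_rot: [-3.093, -0.548, -0.001]
contact_force: [-1.8, -1.3, 4.6]
opening: 0.0124
grip_force: 79.5
t: 8.5
tool_pos: [0.4988, 0.1574, 0.1118]
tool_rot: [3.093, 0.548, 0.001]
contact_force: [-1.8, -0.2, 6.2]
opening: 0.0122
grip_force: 79.7
tool z [ 4.e-04  1.e-04 -1.e+00] x [9.391e-01 3.437e-01 4.000e-04]
lid 43406 c [57.5  1.3] s [108.9  95. ] 89.99 x [11.4 58.3 97. ] y [-51.4  54.2] z [3.9 5.1 6.3] wz 0.1067
stripe 11627 c [84.6  1.3] s [ 18.7 108.8] 0.16 x [75.4 84.8 93.5] y [-51.5  54.3] z [3.6 4.6 5.7] wz 0.1071
flap 2013 c [113.2   2.4] s [70.6  4.2] 89.87 x [111.4 113.3 115.2] y [-31.9  36.7] z [-2.1 -1.   0.1] wz 0.1128
rim 1917 c [108.    2.4] s [ 23.8 100.6] 0.07 x [ 96.4 107.4 118.3] y [-47.4  52.3] z [ 9.9 11.3 18. ] wz 0.1005
lid plane dz/dx,dz/dy,z0 [-5.0000e-04 -8.0000e-04  5.1757e+00]
flap tip line x=a*y+b [5.07572732e-04 1.11521473e+02]
```

View pics/w4.png

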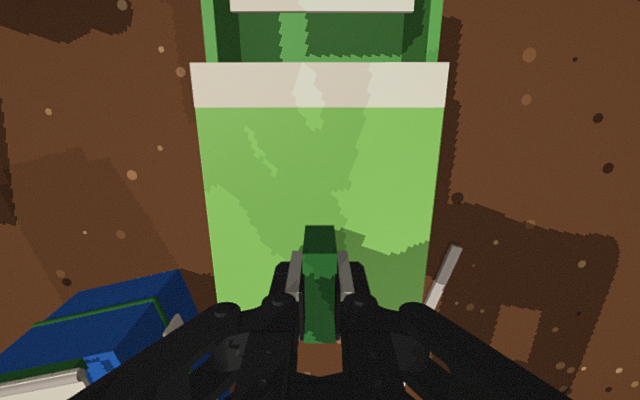

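The edge at row 62 is still short of the flap tip at row 12. The lid is level, about 1.5 mm above the rim, with 2.6 mm of clearance under the flap and 1.1 mm off centre. I'll lower it onto the rim and correct y.

```bash
python3 -m handwheel '[{"tx":0,"ty":1,"tz":1,"roll":0},{"tx":0,"ty":0,"tz":0.7,"roll":0},{"tx":0,"ty":0,"tz":0,"roll":0},{"tx":0,"ty":0,"tz":0,"roll":0},{"tx":0,"ty":0,"tz":0,"roll":0}]'
python3 -m handwheel '[{"tx":0,"ty":0,"tz":0.8,"roll":0},{"tx":0,"ty":0,"tz":0,"roll":0},{"tx":0,"ty":0,"tz":0,"roll":0},{"tx":0,"ty":0,"tz":0,"roll":0},{"tx":0,"ty":0,"tz":0,"roll":0}]'
```

```text
t: 8.97
tool_pos: [0.4992, 0.1572, 0.111]
tool_rot: [-3.092, -0.548, -0.001]
contact_force: [-4.6, 2.2, 10.3]
opening: 0.0126
grip_force: 80.5
t: 9.38
tool_pos: [0.4993, 0.1572, 0.111]
tool_rot: [-3.092, -0.548, -0.001]
contact_force: [-7.7, 0.9, 13.7]
opening: 0.0125
grip_force: 81.2
```

The lid is on the rim: z has stopped at 0.111 and the force has risen to 14 N. I'll ease up slightly and slide.

```bash
python3 -m handwheel '[{"tx":0,"ty":0,"tz":-1.2,"roll":0},{"tx":1,"ty":0,"tz":0,"roll":0},{"tx":3,"ty":0,"tz":0,"roll":0},{"tx":3,"ty":0,"tz":0,"roll":0},{"tx":3,"ty":0,"tz":0,"roll":0},{"tx":2,"ty":0,"tz":0,"roll":0},{"tx":0,"ty":0,"tz":0,"roll":0},{"tx":0,"ty":0,"tz":0,"roll":0},{"tx":0,"ty":0,"tz":0,"roll":0}]'
python3 - <<'E'
from h import *
im,d,K,k1,E=shot("wrist"); save(im,"w5.png"); np.savez("w5.npz",im=im,P=cloud(d,K,k1,E))
E
python3 f.py w5.npz
```

```text
t: 10.13
tool_pos: [0.5106, 0.1606, 0.111]
tool_rot: [3.093, 0.548, 0.001]
contact_force: [-2.7, -0.9, 8.6]
opening: 0.0122
grip_force: 80.3
tool z [ 8.e-04 -0.e+00 -1.e+00] x [9.391e-01 3.437e-01 8.000e-04]
lid 43409 c [57.5  1.3] s [108.9  95. ] 90.0 x [11.4 58.3 98. ] y [-51.5  54.2] z [4.  5.1 6.3] wz 0.1059
stripe 11532 c [84.6  1.3] s [ 18.7 108.9] 0.18 x [75.5 84.8 93.5] y [-51.6  54.4] z [3.6 4.7 5.8] wz 0.1064
flap 8337 c [107.1   1.2] s [70.5 16.3] 89.72 x [ 99.2 107.2 114.8] y [-33.1  35.5] z [-2.9 -1.7 -0.6] wz 0.1128
rim 1872 c [107.8   1.4] s [ 23.4 100.8] 0.13 x [ 96.3 107.5 118. ] y [-48.7  51.2] z [ 9.3 10.6 16.7] wz 0.1006
lid plane dz/dx,dz/dy,z0 [-3.0000e-04 -5.0000e-04  5.1962e+00]
flap tip line x=a*y+b [4.47600378e-04 9.91948306e+01]
```

The lid is centred within 0.1 mm and square, with 3.4 mm of clearance under the flap. About 28 mm remains to slide.

```bash
python3 -m handwheel '[{"tx":1,"ty":0,"tz":0,"roll":0},{"tx":3,"ty":0,"tz":0,"roll":0},{"tx":3,"ty":0,"tz":0,"roll":0},{"tx":3,"ty":0,"tz":0,"roll":0},{"tx":3,"ty":0,"tz":0,"roll":0},{"tx":2,"ty":0,"tz":0,"roll":0},{"tx":0,"ty":0,"tz":0,"roll":0},{"tx":0,"ty":0,"tz":0,"roll":0}]'
python3 -m handwheel '[{"tx":1,"ty":0,"tz":0,"roll":0},{"tx":2,"ty":0,"tz":0,"roll":0},{"tx":3,"ty":0,"tz":0,"roll":0},{"tx":2,"ty":0,"tz":0,"roll":0},{"tx":2,"ty":0,"tz":0,"roll":0},{"tx":1,"ty":0,"tz":0,"roll":0},{"tx":0,"ty":0,"tz":0,"roll":0},{"tx":0,"ty":0,"tz":0,"roll":0},{"tx":0,"ty":0,"tz":0,"roll":0}]'
python3 - <<'E'
from h import *
im,d,K,k1,E=shot("wrist"); save(im,"w6.png"); np.savez("w6.npz",im=im,P=cloud(d,K,k1,E))
E
sed -i 's/T\[...,0\]>96)&(Z>.106)/T[...,0]>60)\&(Z>.109)/g' f.py; python3 f.py w6.npz
```

```text
t: 10.85
tool_pos: [0.5247, 0.1656, 0.1111]
tool_rot: [3.093, 0.548, 0.001]
contact_force: [-3.6, -0.5, 8.2]
opening: 0.0122
grip_force: 80.4
t: 11.6
tool_pos: [0.5348, 0.1693, 0.1111]
tool_rot: [3.093, 0.548, 0.0]
contact_force: [-4.2, -1.8, 9.3]
opening: 0.0124
grip_force: 80.5
tool z [ 2.e-04 -5.e-04 -1.e+00] x [0.9391 0.3437 0.    ]
lid 34619 c [57.5  1.4] s [109.  95.] 90.0 x [ 11.2  49.9 102.4] y [-51.7  54.5] z [4.2 5.3 6.5] wz 0.1059
stripe 3576 c [84.4  1.4] s [108.9  18.2] 89.69 x [75.5 84.5 93.3] y [-52.3  55. ] z [3.7 4.8 5.9] wz 0.1063
flap 14972 c [90.4  1.1] s [70.3 34.3] 89.97 x [ 73.7  90.3 106.9] y [-33.   35.4] z [-3.7 -1.8 -0.6] wz 0.113
rim 1242 c [101.7   1.3] s [ 11.2 100.6] 0.12 x [ 96.3 102.8 107.2] y [-48.5  51. ] z [ 9.3 10.5 15.4] wz 0.1007
lid plane dz/dx,dz/dy,z0 [ 1.2300e-02 -7.0000e-04  4.7204e+00]
flap tip line x=a*y+b [1.13824541e-03 7.36347843e+01]
```

View pics/w6.png

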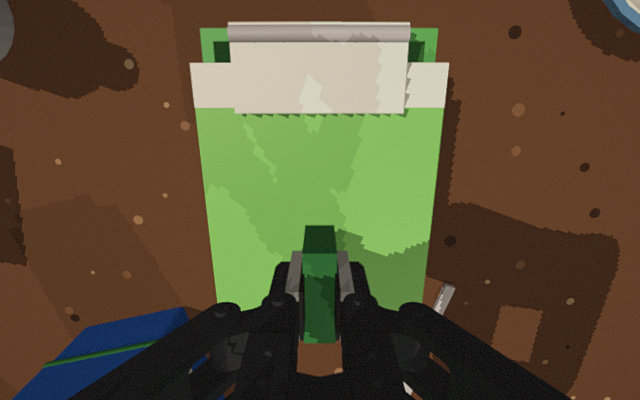

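The edge is 20 mm under the flap (tip at row 114, lid edge at row 62), so it is at mouth x of about 56. The flap is level and the lid is centred. I'll slide 2.5 mm more and then press.

```bash
python3 -m handwheel '[{"tx":1.5,"ty":0,"tz":0,"roll":0},{"tx":1,"ty":0,"tz":0,"roll":0},{"tx":0,"ty":0,"tz":0,"roll":0},{"tx":0,"ty":0,"tz":0.6,"roll":0},{"tx":0,"ty":0,"tz":0.6,"roll":0},{"tx":0,"ty":0,"tz":0.6,"roll":0},{"tx":0,"ty":0,"tz":0,"roll":0},{"tx":0,"ty":0,"tz":0,"roll":0},{"tx":0,"ty":0,"tz":0,"roll":0}]'
python3 -m handwheel '[{"tx":0,"ty":0,"tz":0.6,"roll":0},{"tx":0,"ty":0,"tz":0.6,"roll":0},{"tx":0,"ty":0,"tz":0,"roll":0},{"tx":0,"ty":0,"tz":0,"roll":0},{"tx":0,"ty":0,"tz":0,"roll":0},{"tx":0,"ty":0,"tz":0,"roll":0}]'
python3 - <<'E'
from h import *
im,d,K,k1,E=shot("wrist"); save(im,"w7.png"); np.savez("w7.npz",im=im,P=cloud(d,K,k1,E))
E
python3 f.py w7.npz
```

```text
t: 12.4
tool_pos: [0.5371, 0.1701, 0.111]
tool_rot: [3.093, 0.548, -0.001]
contact_force: [-10.0, -2.8, 18.2]
opening: 0.0124
grip_force: 81.7
t: 12.9
tool_pos: [0.5373, 0.1702, 0.111]
tool_rot: [3.093, 0.548, -0.001]
contact_force: [-12.7, -3.6, 23.2]
opening: 0.0126
grip_force: 82.4
tool z [-3.e-04 -8.e-04 -1.e+00] x [ 9.390e-01  3.439e-01 -6.000e-04]
lid 33848 c [57.4  1.4] s [109.   94.9] 89.95 x [ 11.2  49.1 102.3] y [-51.7  54.5] z [4.  5.2 6.4] wz 0.1058
stripe 3623 c [84.6  1.4] s [ 18.6 109. ] 0.17 x [75.5 84.8 93.3] y [-52.3  54.9] z [3.5 4.6 5.7] wz 0.1064
flap 15030 c [87.9  1.1] s [70.3 34.3] 89.93 x [ 71.3  88.2 104.6] y [-33.1  35.3] z [-3.9 -2.  -0.9] wz 0.113
rim 1042 c [100.5   1.5] s [  8.9 100.4] 0.06 x [ 96.1 101.  104.7] y [-48.5  51. ] z [ 9.  10.2 14.2] wz 0.1007
lid plane dz/dx,dz/dy,z0 [ 1.3600e-02 -4.0000e-04  4.5464e+00]
flap tip line x=a*y+b [1.88387589e-03 7.12475905e+01]
```

```bash
python3 - <<'E'
from h import *
z=np.load("w7.npz");im,P=z["im"],z["P"];v,u=np.mgrid[:400,:640]
m=(u>220)&(u<425)&(v>130)&(v<220)&(P[...,2]<.112)
p=P[m];print("lid slopes world",np.round(np.linalg.lstsq(np.c_[p[:,:2],np.ones(len(p))],p[:,2],rcond=None)[0],4),len(p))
o=ctrl.get_obs();print(o["contact_force"],o["opening"],np.abs(o["dq"]).max())
print(ctrl.finish_job())
E
```

```text
lid slopes world [ 0.0008 -0.0008  0.1055] 18077
[-12.57184028  -3.00232386  22.76746554] 0.012550291953360696 0.0013490138003062523
the job is handed in; nothing more can be done
None
```

The job is handed in with the lid still held pressed flat on the rim at about 23 N; the interface gave no verdict. My last measurements put the striped edge about 22 mm under the level flap, centred within 0.5 mm and square.

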